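# Uncouple an air filter and put it in its case

## Robot

A 6-joint arm with a two-finger parallel gripper is mounted at the origin on the work surface; the furniture and walls round the work are solid. World frame = base frame: x ahead of the robot, y to its left, z up, the work surface at z = 0. Lengths are in mm, angles in degrees, forces in N, time in s.
With the tool pointing down it reaches from about 300 to 850 mm from the base axis. Payload 4.2 kg.
Tool frame: the origin (TCP) lies at the very end of the fingers, on their centre line; the grasp point (between the pads) lies 19 mm behind it (env.grasp_offset is the distance from the TCP to the grasp point, in mm); z points along the fingers, y is the line along which they close (so a half turn about z gives the same grasp; the last joint's range is limited). The gripper opens to 91 mm and grips with 3 to 60 N. Pads are 32 mm wide; open, the fingers measure 118 mm over their backs; the gripper's body (76 mm by 178 mm) begins 60 mm behind the grasp point.
Start: joints at [-70.302, 18.312, 89.639, -0, 72.044, -1.146], TCP at [204.606, -537.385, 190.176] pointing down, gripper open.
Joint ranges: [-177.97, 177.97], [-48.28, 115.42], [12.27, 149.76], [-77.06, 257.06], [2.81, 150.46], [-146.56, 146.56]. Speed limits (degrees/s): [147.25, 147.25, 180, 180, 180, 180].

## Interface

Orientations are given as [roll, pitch, yaw] about the fixed x, y, z axes, in that order (R = Rz(yaw) Ry(pitch) Rx(roll)).
In Python, from workcell import env, eyes gives the robot as it stands.
- The arm moves only by the tool send_rows, never from a script. Its arguments are lists of equal length, an entry for each row: "grip": the opening, from -1 (shut) to 1 (fully open), so that 0 is half open; "xyz": the shift along the world's x, y, z in m, a list of three; "yaw": the turn about the world's z in degrees. A call has 1 to 8 rows; each row is the pose to reach, as a shift and turn from the pose commanded when the call began; what a row does not reach only later rows make up. A row lasts 1/12 s, in which the tool goes at most 41.7 mm and 7.16 degrees, less where a joint would pass 70% of its speed; a pose out of reach is approached as far as the arm can. A call with a gripper value outside its range is refused whole. The fingers move at their own pace and stop on an object; "grip_force" is the grip in N (left out, the last holds). Time passes only in rows, so rows that repeat a pose let the fingers close. It gives the time, the measured TCP pose, the force, the opening and the grip force at its end, in the units of the state.
- env.state(): the state, without advancing time (a new reading comes with each control period).
- eyes.grab_frame(name): name is "scene" or "top" or "wrist"; returns a dict with "frame" (384x512x3 uint8, red, green, blue), "fx", "fy", "cx", "cy" (pixels), "pose" (4x4, takes a point from camera to world coordinates). Camera axes: x right, y down, z forward; pixel columns grow to the right and rows downward; lengths in mm; the calibration is good to about 2 mm. A picture is of the moment at which its call begins. There is no depth.
- env.job_done(): hands the job in; it is judged then, once.
The state is a dict: "time_s": time; "qpos": joint angles; "qvel": joint speeds; "effort": joint torques, N m; "ee_pos": TCP position; "ee_rot": TCP orientation; "force": force on the tool from outside, world axes, zero at the start; "torque": the same for the moment, N m; "gripper_width": finger opening in mm; "gripper_force": force on a finger pad.
Only numpy, scipy, OpenCV 4.12 (cv2) and the standard library are available. Lean on these libraries where they do the work, as an engineer would, in place of code of your own. Each camera call takes 0.05 s, during which the arm holds its last target. There are 200 camera calls.

## Task

Lift the lid of the grey case by its bar until it rests open on its stop. Then release the white filter from the upright air coupling: push the coupling's sprung flanged sleeve all the way down so the filter pops up, pull the filter straight out and let the sleeve snap back up. Lower the filter onto the floor of the case, let go of it there, standing or lying, and leave the lid open and the other things on the bench where they are.

Things in the scene. Friction and masses are not known exactly. Their poses are not given: they have to be found in the camera images.
- lid (a joint): hinge of the case lid, rad: 0 shut, grows as the lid opens, 1.9 = resting on its stop, leaning a little past upright. Below about 1.6 the lid falls shut when let go, beyond that it falls gently open onto its stop. Lid mass 0.2 kg, light hinge friction.
- lid_bar (a point): middle of the lid's pull bar: a round steel bar 12 mm thick and 84 mm long that runs along the case's y axis, carried by two arms at its ends 47 mm out in front of the lid's front edge. With the lid shut it is 66 mm above the bench, free on all sides. It moves with the lid on a circle of 165 mm radius about the hinge.
- lid_hinge (a point): middle of the lid's hinge line, at the back rim of the case, 62 mm above the bench; hinge line along the case's y axis.
- case: grey plastic case fixed to the bench, outside 120 (x) by 190 (y) by 62 mm high without the lid, walls and floor 5 mm; origin at the centre of its underside. Its -x side is the front, with the lid bar; the hinge is on its +x side.
- case_in (a point): centre of the inner floor of the case, 5 mm above the bench; the inside measures 110 (x) by 180 (y) by 57 mm deep.
- coupling: upright quick coupling on an aluminium base plate 110 x 110 x 20 mm that is fixed to the bench; origin at the centre of the underside, z up along the coupling's axis. The mouth of its brass body is 84 mm above the bench.
- sleeve (a joint): travel of the coupling's sprung sleeve, m: 0 up (home, locked), 0.012 fully down. It takes 5 N to start and 11 N to hold fully down. The filter is locked until about 0.0075; beyond that a spring below lifts the filter by 9 mm (in about 0.3 s), and the catch rests on the nipple and holds the sleeve part-way down (about 0.0075) until the filter has been pulled up by 20 mm or more, when the sleeve snaps back to 0.
- sleeve_top (a point): point on the coupling's axis at the level of the top face of the sleeve's round steel flange (100 mm above the bench when home). The flange is a flat ring, 90 mm outside and 49 mm inside diameter, 8 mm thick; press down on it anywhere beside the filter.
- filter_grip (a point): centre of the filter's white cylindrical capsule, 40 mm in diameter and 53 mm tall (z along its length, up); grasp it here. The capsule's top is 26.5 mm above this point. The brass nipple (28 mm in diameter) goes on below the capsule and sits 44 mm deep in the coupling. Filter 100 mm long in all, 0.13 kg. While coupled this point is 113 mm above the bench.
- filter_foot (a point): centre of the flat lower end of the filter's nipple, 73.5 mm below filter_grip along the filter's axis.
- stain_bottle: bystander: reagent bottle, 44 mm in diameter and 98 mm tall, origin under its centre, to the right of the coupling.
- cup: bystander: specimen cup with screw lid, 50 mm in diameter, 59 mm tall, origin under its centre, to the left of the coupling.
- tape: bystander: roll of tape, 69 mm in diameter, 19 mm tall, origin under its centre.
- carton: bystander: small carton 50 x 68 x 85 mm, origin under its centre, to the left of the case.
Things that resemble listed ones, but are neither listed nor needed, are in the scene too. What is shaped like the part that bears filter_grip but green or pink is not meant.

How it is judged:
By the outcome, as a careful person would: the job done as asked, in the order asked, and still so for the second after the job is handed in, with the robot touching nothing.
It also fails if it takes over 72 s, if anything falls off the work surface, if the arm or the gripper's body presses on something with over 40 N, if the wrist force passes 120 N, or if a joint passes its speed limit or range.

## Working session

There is one attempt and no reset: what is moved stays moved. The work goes in short steps, Python scripts to look and compute and a tool call to move; the robot and the scene stay as the last step left them, time stands still between calls to the robot, and variables do not carry over. Pictures are saved under pics/ and viewed, at most 11 in all, crops included, and the job is handed in when it is done.

Besides the shell and the picture viewer there is one more tool, called after "Emit:" by a JSON object that holds its "fn" and its "kwargs". send_rows: Moves the arm, as the interface text tells. Its arguments: {"type":"object","properties":{"grip":{"type":"array"},"xyz":{"type":"array"},"yaw":{"type":"array"},"grip_force":{"type":"number"}},"required":["grip","xyz","yaw"]}

```bash
mkdir -p pics; ls
cat > h.py <<'E'
import numpy as np, cv2
from workcell import env, eyes
def grab(cam, fn, crop=None, s=1):
    d=eyes.grab_frame(cam); im=cv2.cvtColor(d['frame'],cv2.COLOR_RGB2BGR)
    np.savez('pics/'+fn+'.npz',pose=d['pose'],k=[d['fx'],d['fy'],d['cx'],d['cy']])
    cv2.imwrite('pics/'+fn+'_raw.png',im)
    if crop: x0,y0,x1,y1=crop; im=im[y0:y1,x0:x1]
    if s!=1: im=cv2.resize(im,None,fx=s,fy=s,interpolation=cv2.INTER_CUBIC)
    cv2.imwrite('pics/'+fn+'.png',im)
def px(fn,u,v,z):
    d=np.load('pics/'+fn+'.npz'); fx,fy,cx,cy=d['k']; P=d['pose']
    r=P[:3,:3]@np.array([(u-cx)/fx,(v-cy)/fy,1]); o=P[:3,3]
    return (o+r*(z-o[2])/r[2]).round(1)
def proj(fn,p):
    d=np.load('pics/'+fn+'.npz'); fx,fy,cx,cy=d['k']; P=d['pose']
    c=P[:3,:3].T@(np.array(p)-P[:3,3]); return (c[0]/c[2]*fx+cx).round(1),(c[1]/c[2]*fy+cy).round(1)
E
python3 - <<'E'
from h import *
grab('top','top0',s=1.5); grab('scene','sc0',s=1.5)
for c in('top0','sc0'): d=np.load(f'pics/{c}.npz'); print(d['k'],d['pose'].round(2))
print(env.state())
E
```

```text
pics
[368.90353717 368.90353717 259.49418185 190.28304272] [[ 1.00000e-02 -9.90000e-01  1.70000e-01  3.50750e+02]
 [-1.00000e+00 -1.00000e-02  1.00000e-02 -5.05200e+01]
 [-1.00000e-02 -1.70000e-01 -9.90000e-01  1.31265e+03]
 [ 0.00000e+00  0.00000e+00  0.00000e+00  1.00000e+00]]
[391.05713124 391.05713124 258.41469423 194.12883406] [[ 8.3000e-01 -3.3000e-01  4.4000e-01 -1.9890e+01]
 [-5.5000e-01 -4.7000e-01  6.9000e-01 -9.1922e+02]
 [-1.0000e-02 -8.2000e-01 -5.8000e-01  8.4328e+02]
 [ 0.0000e+00  0.0000e+00  0.0000e+00  1.0000e+00]]
{'time_s': 0.1, 'qpos': array([-7.03021096e+01,  1.83485029e+01,  8.96995842e+01, -2.25391934e-03,
        7.20445674e+01, -1.14465064e+00]), 'qvel': array([-0.04367302, -0.13604473, -0.09786327,  0.05151489, -0.1403289 ,
        0.14717665]), 'effort': array([ 9.96192684e-04, -4.13332272e+01, -2.32509720e+01,  7.29424506e-02,
        4.22398327e-02, -6.19332877e-05]), 'ee_pos': array([ 204.41860858, -536.90668957,  189.3979917 ]), 'ee_rot': array([-1.79907321e+02,  2.91670455e-04,  2.08432379e+01]), 'force': array([ 0.29584057,  0.78291832, -0.45615104]), 'torque': array([ 0.00259591, -0.03961007, -0.01664266]), 'gripper_force': 0.0, 'gripper_width': 91.13167569393893}
```

View pics/top0.png

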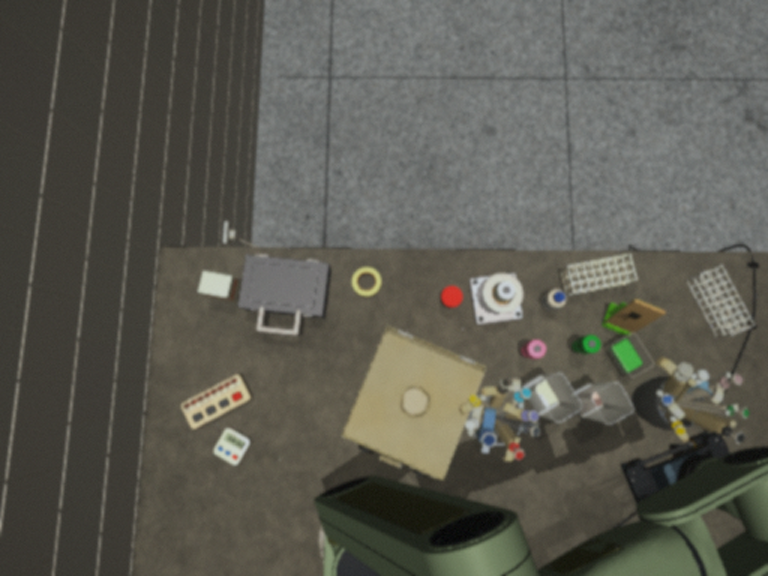

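View pics/sc0.png

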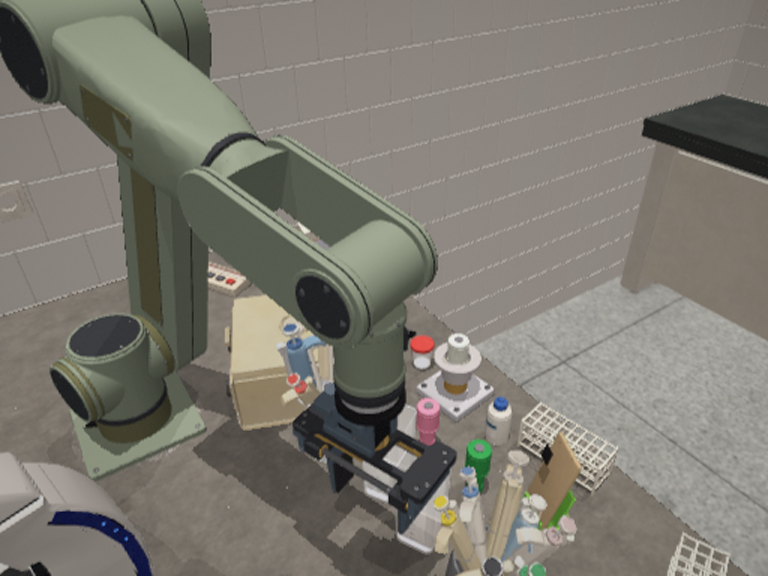

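The top view shows the case at (285,287) with its bar at (279,331), the coupling at (498,297), and the filter cap at about (505,290), all at 1.5× scale. I'll enlarge these areas.

Run:
```python
from h import *
im=cv2.imread('pics/top0_raw.png')
a=cv2.resize(im[160:235,120:260],None,fx=5.5,fy=5.5,interpolation=cv2.INTER_CUBIC)[:,:]
b=cv2.resize(im[160:235,290:395],None,fx=5.5,fy=5.5,interpolation=cv2.INTER_CUBIC)
b=b[:180*2+50]
a=cv2.resize(im[160:235,120:260],None,fx=5,fy=5,interpolation=cv2.INTER_CUBIC)
b=cv2.resize(im[172:222,290:400],None,fx=5,fy=5,interpolation=cv2.INTER_CUBIC)[:220]
b=cv2.resize(im[172:216,290:400],None,fx=5,fy=5,interpolation=cv2.INTER_CUBIC)
c=np.zeros((a.shape[0]+b.shape[0],700,3),np.uint8); c[:a.shape[0],:a.shape[1]]=a; c[a.shape[0]:,:b.shape[1]]=b
cv2.imwrite('pics/crop0.png',c); print(c.shape)
```

```text
(595, 700, 3)
```

View pics/crop0.png

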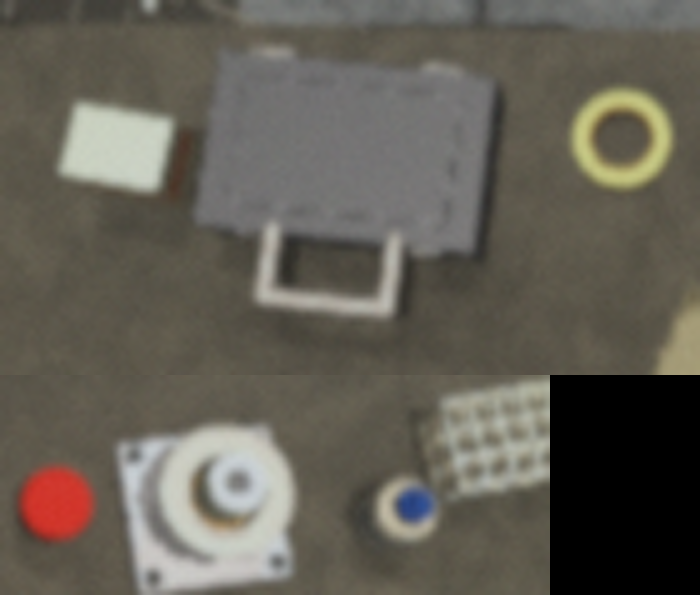

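The crop shows the bar ends at (258,298) and (397,311), the lid corners, the flange centre at about (227,490), and the filter top at about (237,481).

Run:
```python
from h import *
f='top0'
A=lambda x,y,z: px(f,120+x/5-.4,160+y/5-.4,z)
B=lambda x,y,z: px(f,290+x/5-.4,172+(y-375)/5-.4,z)
l,r=A(258,298,66),A(397,311,66); print('bar',l,r,(l+r)/2,np.hypot(*(l-r)[:2]))
for p in[(222,52),(495,78),(195,222),(475,255)]: print('lid',A(*p,67))
d=r-l; print('yaw',np.degrees(np.arctan2(d[0],-d[1])))
for p in [(227,490),(160,490),(295,490),(227,424),(227,557)]: print('fl',B(*p,100))
print('filt',B(237,481,139.5)); 
for p in [(120,443),(270,428),(140,592),(290,577)]: print('base',B(*p,20))
print('carton',A(117,147,85),'tape',A(622,138,19),'cup',B(57,505,59),'bottle',B(413,505,98))
for p in [(387,327),(485,368),(343,437),(445,479)]: print('box',px(f,p[0]/1.5,p[1]/1.5,150))
```

```text
bar [461.1 262.2  66. ] [453.3 167.5  66. ] [457.2  214.85  66.  ] 95.02068195924505
lid [631.5 295.9  67. ]
lid [614.8 105.8  67. ]
lid [512.5 307.8  67. ]
lid [491.9 115.7  67. ]
yaw -4.708559241811926
fl [ 545.7 -287.4  100. ]
fl [ 545.2 -243.   100. ]
fl [ 546.1 -332.5  100. ]
fl [ 590.3 -288.4  100. ]
fl [ 500.9 -286.4  100. ]
filt [ 545.2 -286.2  139.5]
base [ 591.6 -227.8   20. ]
base [ 603.5 -334.6   20. ]
base [ 485.4 -240.4   20. ]
base [ 497.1 -345.8   20. ]
carton [560.8 358.6  85. ] tape [582.2  19.9  19. ] cup [ 540.7 -178.7   59. ] bottle [ 537.1 -410.8   98. ]
box [460.4 -33.3 150. ]
box [ 377.3 -237.7  150. ]
box [234.9  53.6 150. ]
box [ 155.7 -153.6  150. ]
```

Emit:
{"fn": "send_rows", "kwargs": {"grip": [1, 1, 1, 0.5, 0, 0, 0, 0], "xyz": [[0, 0, 0.04], [0, 0, 0.08], [0.01, 0.01, 0.12], [0.03, 0.03, 0.15], [0.05, 0.06, 0.16], [0.07, 0.095, 0.16], [0.09, 0.13, 0.16], [0.11, 0.165, 0.16]], "yaw": [4, 8, 12, 18, 24, 30, 36, 42]}}

```text
time_s: 0.77
ee_pos: [315.1, -370.7, 350.0]
ee_rot: [180.0, -0.0, 63.1]
force: [0.1, 0.7, 0.4]
gripper_width: 60.5
gripper_force: 0.0
```

Emit:
{"fn": "send_rows", "kwargs": {"grip": [0, 0, 0, 0, 0, 0, 0, 0], "xyz": [[0.01, 0.04, 0], [0.02, 0.08, 0], [0.03, 0.12, 0], [0.04, 0.16, 0], [0.05, 0.2, 0], [0.06, 0.24, 0], [0.07, 0.28, 0], [0.08, 0.32, 0]], "yaw": [4, 8, 12, 16, 20, 22, 22, 22]}}

```text
time_s: 1.43
ee_pos: [394.3, -50.4, 350.0]
ee_rot: [180.0, 0.0, 84.8]
force: [1.8, -0.1, -0.0]
gripper_width: 45.8
gripper_force: 0.0
```

Emit:
{"fn": "send_rows", "kwargs": {"grip": [0, 0, 0, 0, 0, 0, 0, 0], "xyz": [[0.01, 0.04, 0], [0.02, 0.08, 0], [0.03, 0.12, -0.01], [0.04, 0.16, -0.03], [0.05, 0.2, -0.06], [0.06, 0.24, -0.1], [0.063, 0.267, -0.13], [0.063, 0.267, -0.15]], "yaw": [0, 0, 0, 0, 0, 0, 0, 0]}}

```text
time_s: 2.1
ee_pos: [458.3, 216.3, 202.6]
ee_rot: [179.8, -0.1, 85.0]
force: [1.0, -0.3, 0.6]
gripper_width: 45.8
gripper_force: 0.0
```

Run:
```python
from h import *
grab('wrist','w1',s=1.5); s=env.state(); print(s['time_s'],s['ee_pos'],s['ee_rot'],s['gripper_width'])
for p in [(457,215,66),(621,200,62)]: print(proj('w1',p))
```

```text
2.15 [453.8970184  216.19962082 194.17622983] [-179.3568601     0.19484924   85.00379045] 45.413498759741756
(np.float64(255.5), np.float64(179.1))
(np.float64(391.2), np.float64(178.8))
```

View pics/w1.png

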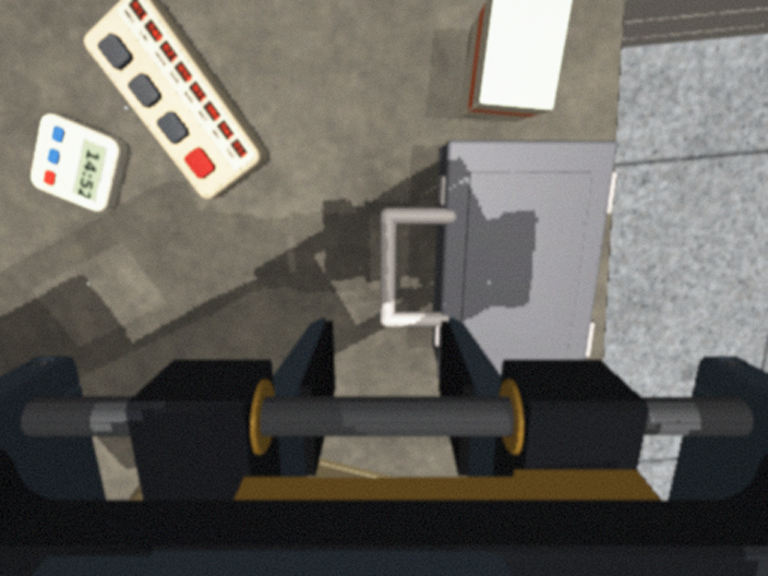

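The wrist view shows the bar vertical at about (389,267), in line with the closing direction and within a few mm of my estimate.

Run:
```python
from h import *
print(px('w1',389/1.5-.2,267/1.5-.2,66),px('w1',389/1.5-.2,220/1.5,66),px('w1',389/1.5-.2,310/1.5,66), px('w1',608/1.5,200/1.5,62),px('w1',593/1.5,350/1.5,62), np.load('pics/w1.npz')['pose'][:3,3])
print(env.state()['ee_pos'])
# lid path relative to start, case yaw -5.2
t=np.radians(-5.2)
for th in np.linspace(0,1.9,25)[1:]:
    r=165; a=np.arctan2(4,165)
    h=-r*np.cos(th+a)+r*np.cos(a); v=r*np.sin(th+a)-r*np.sin(a)
    print(f"[{h*np.cos(t)/1e3:.3f}, {h*np.sin(t)/1e3:.3f}, {v/1e3:.3f}],",end=' ')
```

```text
[461.5 216.3  66. ] [464.7 253.1  66. ] [458.4 179.9  66. ] [634.9 253.1  62. ] [629.4 127.1  62. ] [465.40584932 294.41309386 398.5383503 ]
[453.8970184  216.19962082 194.17622983]
[0.001, -0.000, 0.013], [0.003, -0.000, 0.026], [0.006, -0.001, 0.039], [0.009, -0.001, 0.051], [0.014, -0.001, 0.063], [0.020, -0.002, 0.075], [0.027, -0.002, 0.086], [0.034, -0.003, 0.097], [0.043, -0.004, 0.107], [0.052, -0.005, 0.116], [0.061, -0.006, 0.125], [0.072, -0.007, 0.133], [0.083, -0.008, 0.139], [0.095, -0.009, 0.145], [0.107, -0.010, 0.150], [0.119, -0.011, 0.155], [0.132, -0.012, 0.158], [0.144, -0.013, 0.160], [0.157, -0.014, 0.161], [0.170, -0.015, 0.161], [0.183, -0.017, 0.160], [0.196, -0.018, 0.158], [0.209, -0.019, 0.155], [0.221, -0.020, 0.151],
```

Emit:
{"fn": "send_rows", "kwargs": {"grip": [0, 0, 0, 0, 0, 0, -0.8, -1], "xyz": [[0.002, 0, -0.03], [0.002, 0, -0.065], [0.002, 0, -0.1], [0.002, 0, -0.13], [0.002, 0, -0.153], [0.002, 0, -0.153], [0.002, 0, -0.153], [0.002, 0, -0.153]], "yaw": [0, 0, 0, 0, 0, 0, 0, 0], "grip_force": 12}}

```text
time_s: 2.82
ee_pos: [460.5, 213.6, 51.5]
ee_rot: [179.9, -0.1, 84.8]
force: [0.1, 0.6, 0.6]
gripper_width: 35.2
gripper_force: 0.0
```

Emit:
{"fn": "send_rows", "kwargs": {"grip": [-1, -1, -1, -1], "xyz": [[0, 0, 0], [0, 0, 0], [0, 0, 0], [0, 0, 0]], "yaw": [0, 0, 0, 0]}}

```text
time_s: 3.15
ee_pos: [459.8, 213.4, 51.0]
ee_rot: [179.9, -0.0, 84.8]
force: [0.2, 0.9, 0.6]
gripper_width: 8.5
gripper_force: 0.0
```

Emit:
{"fn": "send_rows", "kwargs": {"grip": [-1, -1, -1], "xyz": [[0, 0, 0], [0, 0, 0], [0, 0, 0]], "yaw": [0, 0, 0]}}

```text
time_s: 3.4
ee_pos: [459.4, 213.2, 50.2]
ee_rot: [180.0, -0.0, 84.8]
force: [-0.1, -0.3, 0.4]
gripper_width: 0.5
gripper_force: 0.0
```

Run:
```python
from h import *
print(env.state()['ee_pos'],env.state()['gripper_width'],env.state()['force'])
grab('wrist','w2',s=1.5)
```

```text
[459.36369598 213.1966776   50.23203078] 0.5249399028250218 [-0.13548183 -0.26331088  0.44996557]
```

View pics/w2.png

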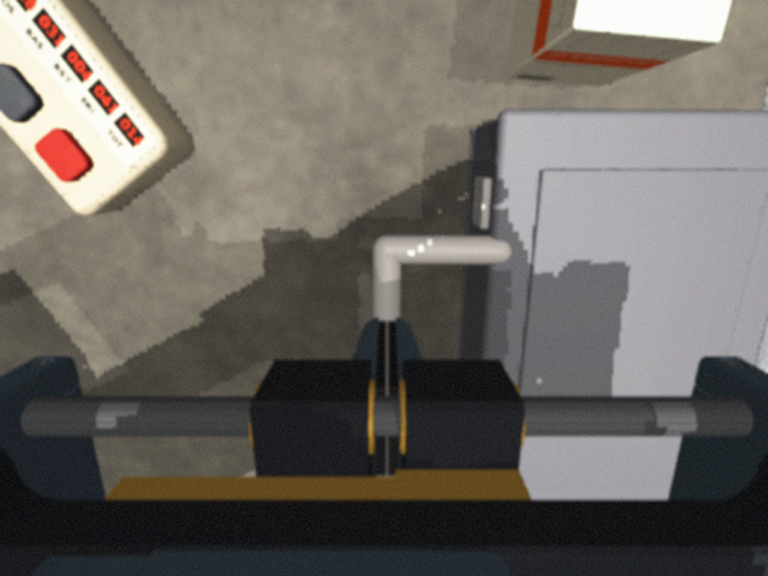

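The fingers have shut to 0.5 mm. The bar at (387,240–315) runs in line with them, but they may have closed above it. I'll triangulate the bar's height from the two wrist views.

Run:
```python
from h import *
# bar/arm outer corner: w1 (384,210), w2 (375,238)
for z in (50,58,66,74,82,90): print(z,px('w1',384/1.5-.2,210/1.5-.2,z),px('w2',375/1.5-.2,238/1.5-.2,z))
print(np.load('pics/w1.npz')['pose'].round(3)); print(np.load('pics/w2.npz')['pose'].round(3)); print(proj('w2',(459.4,213.2,50)),proj('w2',(459.4,213.2,69)),proj('w2',(461,216,66)))
d=26; print('bar width px w2', 26/1.5, 'k',np.load('pics/w2.npz')['k'])
```

```text
50 [461.4 259.7  50. ] [459.  259.4  50. ]
58 [461.5 260.5  58. ] [459.3 260.7  58. ]
66 [461.6 261.3  66. ] [459.6 262.1  66. ]
74 [461.6 262.1  74. ] [460.  263.4  74. ]
82 [461.7 262.9  82. ] [460.3 264.7  82. ]
90 [461.8 263.7  90. ] [460.6 266.   90. ]
[[ 9.96000e-01 -8.50000e-02 -2.10000e-02  4.65406e+02]
 [-8.70000e-02 -9.56000e-01 -2.79000e-01  2.94413e+02]
 [ 3.00000e-03  2.80000e-01 -9.60000e-01  3.98538e+02]
 [ 0.00000e+00  0.00000e+00  0.00000e+00  1.00000e+00]]
[[ 9.96000e-01 -8.50000e-02 -2.50000e-02  4.67150e+02]
 [-8.90000e-02 -9.55000e-01 -2.81000e-01  2.91676e+02]
 [ 1.00000e-03  2.82000e-01 -9.59000e-01  2.45918e+02]
 [ 0.00000e+00  0.00000e+00  0.00000e+00  1.00000e+00]]
(np.float64(256.4), np.float64(220.5)) (np.float64(256.3), np.float64(231.1)) (np.float64(258.3), np.float64(225.3))
bar width px w2 17.333333333333332 k [285.39390179 285.39390179 257.60433603 192.92438278]
```

Run:
```python
from h import *
y=np.array([.09,.996])
for o in (16,-16):
  for z in (50,69): print(o,z,proj('w2',(459.4+o*.09,213.2+o,z)))
im=cv2.imread('pics/w2_raw.png')[150:290,190:330]; cv2.imwrite('pics/w2c.png',cv2.resize(im,(590,590),interpolation=cv2.INTER_CUBIC))
grab('scene','sc2'); print(proj('sc2',(459,213,50)))
u,v=map(int,proj('sc2',(459,213,50)))
im=cv2.imread('pics/sc2_raw.png'); im=im[max(0,v-60):v+40,max(0,u-70):u+70]; cv2.imwrite('pics/sc2c.png',cv2.resize(im,None,fx=5,fy=5,interpolation=cv2.INTER_CUBIC))
```

```text
16 50 (np.float64(256.4), np.float64(199.7))
16 69 (np.float64(256.3), np.float64(208.6))
-16 50 (np.float64(256.4), np.float64(240.4))
-16 69 (np.float64(256.3), np.float64(252.6))
(np.float64(200.4), np.float64(181.7))
```

View pics/sc2c.png

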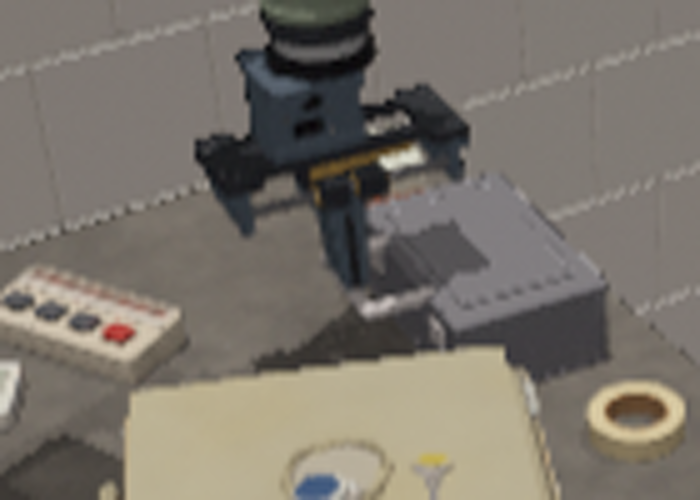

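View pics/w2c.png

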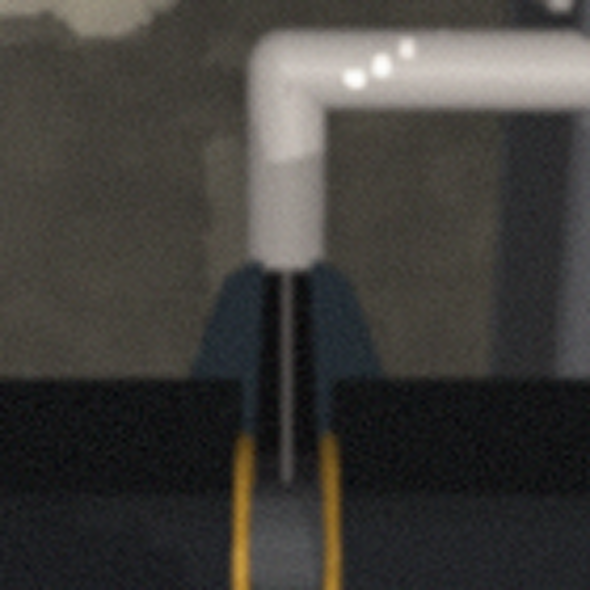

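The crop shows the pads shut above the bar, which is visible through the gap. The real tips sit higher than expected, so I'll open, go lower and close again.

Emit:
{"fn": "send_rows", "kwargs": {"grip": [0, 0, 0, 0, 0, 0, 0, 0], "xyz": [[0.001, 0, 0], [0.001, 0, 0], [0.001, 0, 0], [0.001, 0, 0], [0.001, 0, -0.005], [0.001, 0, -0.01], [0.001, 0, -0.015], [0.001, 0, -0.02]], "yaw": [0, 0, 0, 0, 0, 0, 0, 0]}}

```text
time_s: 4.17
ee_pos: [460.1, 213.0, 29.4]
ee_rot: [-180.0, 0.0, 84.8]
force: [-0.1, -0.9, 0.3]
gripper_width: 45.6
gripper_force: 0.0
```

Emit:
{"fn": "send_rows", "kwargs": {"grip": [-1, -1, -1, -1, -1, -1], "xyz": [[0, 0, 0], [0, 0, 0], [0, 0, 0], [0, 0, 0], [0, 0, 0], [0, 0, 0]], "yaw": [0, 0, 0, 0, 0, 0]}}

```text
time_s: 4.67
ee_pos: [459.1, 213.3, 30.3]
ee_rot: [-179.9, -0.0, 84.8]
force: [-3.5, 1.3, 2.4]
gripper_width: 11.8
gripper_force: 12.0
```

Emit:
{"fn": "send_rows", "kwargs": {"grip": [-1, -1, -1, -1, -1, -1, -1, -1], "xyz": [[0.001, 0, 0.013], [0.003, 0, 0.026], [0.006, -0.001, 0.039], [0.009, -0.001, 0.051], [0.014, -0.001, 0.063], [0.02, -0.002, 0.075], [0.027, -0.002, 0.086], [0.034, -0.003, 0.097]], "yaw": [0, 0, 0, 0, 0, 0, 0, 0]}}

```text
time_s: 5.33
ee_pos: [491.1, 210.3, 127.3]
ee_rot: [-179.6, 0.0, 84.8]
force: [-5.7, 2.1, 1.5]
gripper_width: 11.4
gripper_force: 12.0
```

Emit:
{"fn": "send_rows", "kwargs": {"grip": [-1, -1, -1, -1, -1, -1, -1, -1], "xyz": [[0.009, -0.001, 0.01], [0.018, -0.002, 0.019], [0.027, -0.003, 0.028], [0.038, -0.004, 0.036], [0.049, -0.005, 0.042], [0.061, -0.006, 0.048], [0.073, -0.007, 0.053], [0.085, -0.008, 0.058]], "yaw": [0, 0, 0, 0, 0, 0, 0, 0]}}

```text
time_s: 6.0
ee_pos: [579.3, 202.1, 186.7]
ee_rot: [180.0, -0.0, 84.8]
force: [-1.1, -0.5, 0.7]
gripper_width: 11.7
gripper_force: 12.0
```

Emit:
{"fn": "send_rows", "kwargs": {"grip": [-1, -1, -1, -1, -1, -1, -1, -1], "xyz": [[0.013, -0.001, 0.003], [0.025, -0.002, 0.005], [0.038, -0.003, 0.006], [0.051, -0.004, 0.006], [0.064, -0.006, 0.005], [0.077, -0.007, 0.003], [0.09, -0.008, 0], [0.101, -0.009, -0.004]], "yaw": [0, 0, 0, 0, 0, 0, 0, 0]}}

```text
time_s: 6.67
ee_pos: [681.1, 192.6, 181.2]
ee_rot: [180.0, 0.0, 84.8]
force: [-1.8, -0.9, 8.9]
gripper_width: 11.8
gripper_force: 12.2
```

Emit:
{"fn": "send_rows", "kwargs": {"grip": [-0.4, -0.2, 0, 0, 0, 0, 0, 0], "xyz": [[0, 0, 0], [0, 0, 0], [0, 0, 0], [0, 0, 0.02], [0, 0, 0.05], [0, 0, 0.085], [-0.01, -0.01, 0.12], [-0.02, -0.04, 0.14]], "yaw": [0, 0, 0, 0, 0, 0, 0, 5]}}

```text
time_s: 7.33
ee_pos: [660.9, 156.7, 325.2]
ee_rot: [179.6, -0.2, 90.2]
force: [0.5, -1.1, 0.6]
gripper_width: 45.7
gripper_force: 0.0
```

Emit:
{"fn": "send_rows", "kwargs": {"grip": [0.2, 0.2, 0.2, 0.2, 0.2, 0.2, 0.2, 0.2], "xyz": [[-0.01, -0.035, 0], [-0.02, -0.07, 0], [-0.03, -0.105, 0], [-0.04, -0.14, 0], [-0.05, -0.175, 0], [-0.06, -0.21, 0], [-0.07, -0.245, 0], [-0.08, -0.28, 0]], "yaw": [6, 12, 18, 24, 30, 36, 42, 48]}}

```text
time_s: 8.0
ee_pos: [579.4, -128.0, 321.8]
ee_rot: [180.0, 0.1, 138.2]
force: [-0.2, -0.9, -0.4]
gripper_width: 54.5
gripper_force: 0.0
```

Emit:
{"fn": "send_rows", "kwargs": {"grip": [0.2, 0.2, 0.2, 0.2, 0.2, 0.2, 0.2, 0.2], "xyz": [[-0.01, -0.035, 0], [-0.02, -0.07, 0], [-0.03, -0.105, 0], [-0.034, -0.14, -0.02], [-0.034, -0.163, -0.05], [-0.034, -0.163, -0.08], [-0.034, -0.163, -0.08], [-0.034, -0.163, -0.08]], "yaw": [6, 12, 18, 24, 30, 36, 36, 36]}}

```text
time_s: 8.67
ee_pos: [545.5, -289.2, 240.4]
ee_rot: [179.9, -0.1, 173.7]
force: [0.5, -0.4, 0.9]
gripper_width: 54.7
gripper_force: 0.0
```

Run:
```python
from h import *
s=env.state(); print(s['time_s'],s['ee_pos'],s['ee_rot'],s['gripper_width'])
grab('wrist','w3'); grab('top','top3')
w=cv2.imread('pics/w3_raw.png'); t=cv2.imread('pics/top3_raw.png')
a=cv2.resize(w,None,fx=1.0,fy=1.0); b=cv2.resize(t[140:240,110:390],(800,286))[:, :512+288]
c=np.zeros((384+200,800,3),np.uint8); c[:384,:512]=a; c[384:]=cv2.resize(t[140:240,110:390],(560,200),interpolation=cv2.INTER_CUBIC)[:200,:560].repeat(1,0) if False else 0
z=cv2.resize(t[140:240,110:390],(560,200),interpolation=cv2.INTER_CUBIC); c[384:,:560]=z
cv2.imwrite('pics/m3.png',c)
print(proj('w3',(546,-287,100)),proj('w3',(546,-287,139.5)))
```

```text
8.6667 [ 545.53758879 -289.2094423   240.4258887 ] [ 1.79915925e+02 -1.43315799e-01  1.73685200e+02] 54.72787371362062
(np.float64(260.2), np.float64(177.7)) (np.float64(260.6), np.float64(186.1))
```

View pics/m3.png

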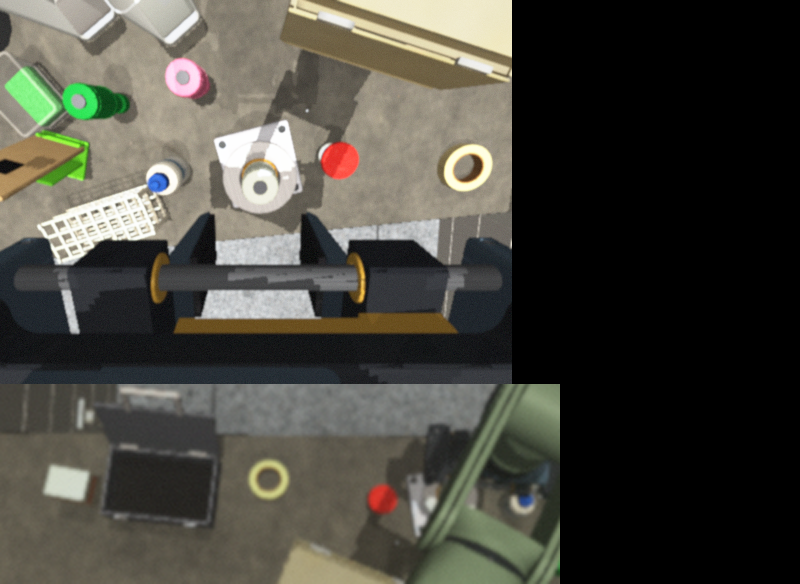

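The filter top is at (260,187), as predicted, and the lower panel shows the lid open. Next I descend straddling the filter.

Emit:
{"fn": "send_rows", "kwargs": {"grip": [0.2, 0.2, 0.2, 0.2, 0.2, 0.2, 0.2], "xyz": [[0, 0.002, -0.03], [0, 0.002, -0.06], [0, 0.002, -0.09], [0, 0.002, -0.11], [0, 0.002, -0.125], [0, 0.002, -0.135], [0, 0.002, -0.135]], "yaw": [0, 0, 0, 0, 0, 0, 0]}}

```text
time_s: 9.35
ee_pos: [546.7, -287.1, 106.0]
ee_rot: [180.0, -0.0, 173.9]
force: [-0.6, -0.1, -1.1]
gripper_width: 54.7
gripper_force: 0.0
```

Emit:
{"fn": "send_rows", "kwargs": {"grip": [0.2, 0.2, 0.2], "xyz": [[0, 0, -0.005], [0, 0, -0.01], [0, 0, -0.01]], "yaw": [0, 0, 0]}}

```text
time_s: 9.6
ee_pos: [546.7, -287.8, 96.5]
ee_rot: [-180.0, 0.0, 173.8]
force: [0.1, 0.6, 0.2]
gripper_width: 54.8
gripper_force: 0.0
```

Emit:
{"fn": "send_rows", "kwargs": {"grip": [0.2, 0.2, 0.2], "xyz": [[0, 0, -0.005], [0, 0, -0.01], [0, 0, -0.01]], "yaw": [0, 0, 0]}}

```text
time_s: 9.85
ee_pos: [545.8, -287.6, 85.2]
ee_rot: [180.0, -0.1, 173.8]
force: [-0.5, -0.7, -0.7]
gripper_width: 55.0
gripper_force: 0.0
```

No contact at 85, which confirms the tips really are higher. I'll continue in small steps.

Emit:
{"fn": "send_rows", "kwargs": {"grip": [0.2, 0.2, 0.2], "xyz": [[0, 0, -0.003], [0, 0, -0.006], [0, 0, -0.006]], "yaw": [0, 0, 0]}}

```text
time_s: 10.1
ee_pos: [546.0, -287.7, 79.4]
ee_rot: [180.0, -0.1, 173.8]
force: [-0.2, 0.7, 0.2]
gripper_width: 54.3
gripper_force: 0.0
```

Emit:
{"fn": "send_rows", "kwargs": {"grip": [0.2, 0.2, 0.2], "xyz": [[0, 0, -0.003], [0, 0, -0.005], [0, 0, -0.005]], "yaw": [0, 0, 0]}}

```text
time_s: 10.35
ee_pos: [546.6, -288.0, 75.4]
ee_rot: [-180.0, 0.0, 173.8]
force: [-0.1, 0.2, 4.8]
gripper_width: 54.8
gripper_force: 1.9
```

Emit:
{"fn": "send_rows", "kwargs": {"grip": [0.2, 0.2, 0.2, 0.2], "xyz": [[0, 0, -0.003], [0, 0, -0.006], [0, 0, -0.008], [0, 0, -0.008]], "yaw": [0, 0, 0, 0]}}

```text
time_s: 10.68
ee_pos: [546.6, -288.0, 68.2]
ee_rot: [-180.0, 0.1, 173.8]
force: [-2.0, 0.8, 8.4]
gripper_width: 54.5
gripper_force: 4.0
```

Emit:
{"fn": "send_rows", "kwargs": {"grip": [0.2, 0.2, 0.2], "xyz": [[0, 0, -0.002], [0, 0, -0.003], [0, 0, -0.003]], "yaw": [0, 0, 0]}}

```text
time_s: 10.93
ee_pos: [546.7, -288.0, 65.6]
ee_rot: [-180.0, 0.1, 173.8]
force: [-3.1, 0.6, 9.5]
gripper_width: 54.9
gripper_force: 4.6
```

Emit:
{"fn": "send_rows", "kwargs": {"grip": [0.2, 0.2, 0.2, 0.2, 0.2], "xyz": [[0, 0, -0.002], [0, 0, -0.004], [0, 0, -0.004], [0, 0, -0.004], [0, 0, -0.004]], "yaw": [0, 0, 0, 0, 0]}}

```text
time_s: 11.35
ee_pos: [546.7, -288.0, 64.4]
ee_rot: [-179.9, 0.1, 173.8]
force: [-5.1, 3.4, 22.4]
gripper_width: 55.1
gripper_force: 10.9
```

Emit:
{"fn": "send_rows", "kwargs": {"grip": [0.2, 0.2, 0.2, 0.2, -0.5, -0.5, -0.5, -0.5], "xyz": [[0, 0, 0.005], [0, 0, 0.01], [0, 0, 0.016], [0, 0, 0.016], [0, 0, 0.016], [0, 0, 0.016], [0, 0, 0.016], [0, 0, 0.016]], "yaw": [0, 0, 0, 0, 0, 0, 0, 0], "grip_force": 25}}

```text
time_s: 12.02
ee_pos: [546.0, -287.3, 75.4]
ee_rot: [179.9, -0.1, 173.8]
force: [0.6, 0.7, 0.4]
gripper_width: 39.5
gripper_force: 25.0
```

Emit:
{"fn": "send_rows", "kwargs": {"grip": [-0.5, -0.5, -0.5, -0.5], "xyz": [[0, 0, 0.003], [0, 0, 0.007], [0, 0, 0.012], [0, 0, 0.016]], "yaw": [0, 0, 0, 0]}}

```text
time_s: 12.35
ee_pos: [546.3, -288.1, 92.8]
ee_rot: [-180.0, -0.0, 173.9]
force: [0.4, 1.1, -1.5]
gripper_width: 39.4
gripper_force: 25.0
```

Emit:
{"fn": "send_rows", "kwargs": {"grip": [-0.5, -0.5, -0.5, -0.5, -0.5, -0.5, -0.5, -0.5], "xyz": [[0, 0, 0.008], [0, 0, 0.02], [0, 0, 0.035], [0, 0, 0.05], [0, 0, 0.075], [0, 0, 0.1], [0, 0, 0.13], [0, 0, 0.13]], "yaw": [0, 0, 0, 0, 0, 0, 0, 0]}}

```text
time_s: 13.02
ee_pos: [549.1, -289.7, 230.1]
ee_rot: [-179.7, 0.7, 173.8]
force: [0.3, -0.5, -0.3]
gripper_width: 39.6
gripper_force: 25.0
```

Run:
```python
from h import *
s=env.state(); print(s['time_s'],s['ee_pos'],s['ee_rot'],s['gripper_width'],s['force'])
grab('wrist','w4'); grab('scene','sc4')
w=cv2.imread('pics/w4_raw.png'); t=cv2.imread('pics/sc4_raw.png')
c=np.zeros((600,800,3),np.uint8); c[:250,:400]=cv2.resize(w,(400,300))[:250]; 
u,v=map(int,proj('sc4',(546,-287,140))); print(u,v)
m=t[v-55:v+45,u-65:u+65]; c[:500,400:]=0; c[:,:]=c
c[255:600,:450]=cv2.resize(m,(450,345),interpolation=cv2.INTER_CUBIC)
cv2.imwrite('pics/m4.png',c)
```

```text
13.0167 [ 549.13368467 -289.73580974  230.0668491 ] [-179.67416878    0.70259529  173.84142966] 39.5659043862022 [ 0.25708769 -0.53625557 -0.32513444]
306 226
```

View pics/m4.png

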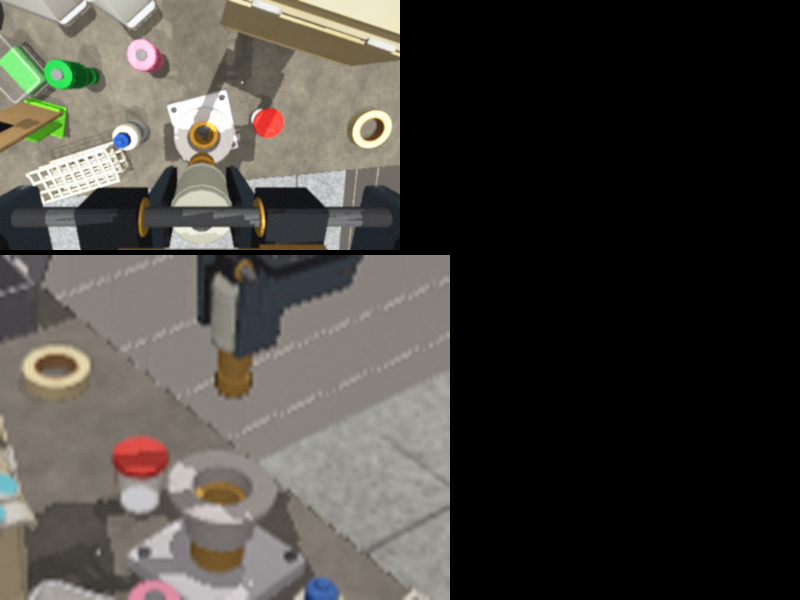

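The filter is out with its brass nipple clear, and the sleeve is back up. Now I carry it to the case.

Emit:
{"fn": "send_rows", "kwargs": {"grip": [-0.5, -0.5, -0.5, -0.5, -0.5, -0.5, -0.5, -0.5], "xyz": [[0, 0.015, 0.01], [0.001, 0.04, 0.01], [0.002, 0.07, 0.01], [0.003, 0.1, 0.01], [0.004, 0.135, 0.01], [0.005, 0.17, 0.01], [0.006, 0.205, 0.01], [0.007, 0.24, 0.01]], "yaw": [0, 0, 0, 0, 0, 0, 0, 0]}}

```text
time_s: 13.78
ee_pos: [552.0, -45.5, 231.3]
ee_rot: [180.0, -0.2, 173.8]
force: [0.3, 1.2, -1.6]
gripper_width: 39.7
gripper_force: 25.0
```

Emit:
{"fn": "send_rows", "kwargs": {"grip": [-0.5, -0.5, -0.5, -0.5, -0.5, -0.5, -0.5, -0.5], "xyz": [[0.001, 0.035, 0], [0.002, 0.07, 0], [0.003, 0.105, 0], [0.003, 0.14, 0], [0.003, 0.175, 0], [0.003, 0.205, 0], [0.003, 0.23, 0], [0.003, 0.245, 0]], "yaw": [0, 0, 0, 0, 0, 0, 0, 0]}}

```text
time_s: 14.45
ee_pos: [554.8, 200.2, 231.1]
ee_rot: [180.0, -0.2, 174.0]
force: [0.3, 0.1, -0.8]
gripper_width: 39.9
gripper_force: 25.0
```

Emit:
{"fn": "send_rows", "kwargs": {"grip": [-0.5, -0.5, -0.5, -0.5], "xyz": [[0, 0.005, -0.01], [0, 0.005, -0.03], [0, 0.005, -0.055], [0, 0.005, -0.055]], "yaw": [0, 0, 0, 0]}}

```text
time_s: 14.78
ee_pos: [552.5, 200.0, 171.4]
ee_rot: [-179.7, -0.6, 173.8]
force: [-0.2, 0.9, -2.1]
gripper_width: 39.6
gripper_force: 25.0
```

Run:
```python
from h import *
s=env.state(); print(s['time_s'],s['ee_pos'],s['ee_rot'],s['gripper_width'],s['force'])
grab('wrist','w5',s=1.5)
e=s['ee_pos']; print(proj('w5',(e[0],e[1],e[2]-27)))
for p in [(561,205.5,5),(561,205.5,62)]: print(proj('w5',p))
```

```text
14.7833 [552.53288438 200.01242867 171.42916384] [-179.67936238   -0.59565102  173.81186985] 39.55331533791029 [-0.24130714  0.88359293 -2.09642152]
(np.float64(259.1), np.float64(209.1))
(np.float64(264.0), np.float64(179.8))
(np.float64(264.9), np.float64(191.5))
```

View pics/w5.png

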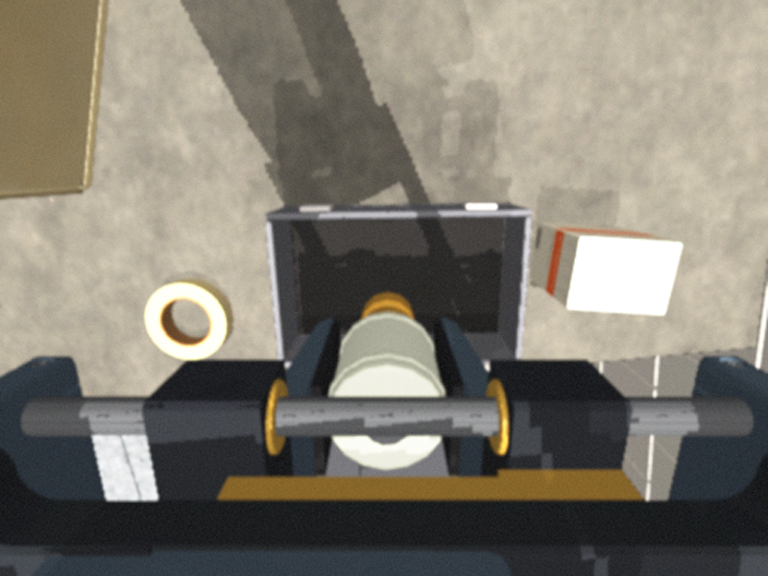

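The filter hangs upright in the grip above the open case. The front rim is at row 208 and the side rims are at about (268,212) and (530,210).

Run:
```python
from h import *
for p in [(268,214),(530,210),(524,357),(284,365)]: print(px('w5',p[0]/1.5,p[1]/1.5,62))
```

```text
[497.7 119.8  62. ]
[514.6 304.1  62. ]
[627.3 297.7  62. ]
[614.5 111.   62. ]
```

Emit:
{"fn": "send_rows", "kwargs": {"grip": [-0.5, -0.5, -0.5, -0.5, -0.5, -0.5, -0.5], "xyz": [[0.002, 0.003, -0.025], [0.002, 0.003, -0.055], [0.002, 0.003, -0.085], [0.002, 0.003, -0.11], [0.002, 0.003, -0.125], [0.002, 0.003, -0.13], [0.002, 0.003, -0.13]], "yaw": [0, 0, 0, 0, 0, 0, 0]}}

```text
time_s: 15.42
ee_pos: [558.3, 204.5, 46.9]
ee_rot: [-180.0, -0.1, 173.8]
force: [0.7, 0.1, -0.8]
gripper_width: 39.4
gripper_force: 25.0
```

Emit:
{"fn": "send_rows", "kwargs": {"grip": [-0.5, -0.5, -0.5, -0.5], "xyz": [[0, 0, -0.003], [0, 0, -0.006], [0, 0, -0.006], [0, 0, -0.006]], "yaw": [0, 0, 0, 0]}}

```text
time_s: 15.75
ee_pos: [558.9, 205.3, 42.0]
ee_rot: [180.0, 0.1, 173.8]
force: [0.2, 0.9, -2.4]
gripper_width: 39.4
gripper_force: 25.0
```

Emit:
{"fn": "send_rows", "kwargs": {"grip": [-0.5, -0.5, -0.5, -0.5], "xyz": [[0, 0, -0.003], [0, 0, -0.006], [0, 0, -0.006], [0, 0, -0.006]], "yaw": [0, 0, 0, 0]}}

```text
time_s: 16.08
ee_pos: [558.1, 205.1, 34.9]
ee_rot: [-180.0, -0.0, 173.8]
force: [1.1, -0.6, -0.9]
gripper_width: 39.4
gripper_force: 25.0
```

Emit:
{"fn": "send_rows", "kwargs": {"grip": [-0.5, -0.5, -0.5, -0.5], "xyz": [[0, 0, -0.002], [0, 0, -0.003], [0, 0, -0.003], [0, 0, -0.003]], "yaw": [0, 0, 0, 0]}}

```text
time_s: 16.42
ee_pos: [558.3, 205.2, 32.0]
ee_rot: [-180.0, -0.0, 173.8]
force: [-0.8, 0.4, -1.2]
gripper_width: 39.9
gripper_force: 25.0
```

Emit:
{"fn": "send_rows", "kwargs": {"grip": [-0.5, -0.5, -0.5, -0.5], "xyz": [[0, 0, -0.001], [0, 0, -0.002], [0, 0, -0.002], [0, 0, -0.002]], "yaw": [0, 0, 0, 0]}}

```text
time_s: 16.75
ee_pos: [558.7, 205.3, 31.3]
ee_rot: [180.0, 0.1, 173.8]
force: [-2.0, -0.2, 5.1]
gripper_width: 39.6
gripper_force: 25.0
```

Floor contact. I'll release slowly, then rise.

Emit:
{"fn": "send_rows", "kwargs": {"grip": [-0.08, -0.02, 0.05, 0.15, 0.25, 0.3, 0.3, 0.3], "xyz": [[0, 0, 0], [0, 0, 0], [0, 0, 0], [0, 0, 0], [0, 0, 0], [0, 0, 0.01], [0, 0, 0.03], [0, 0, 0.06]], "yaw": [0, 0, 0, 0, 0, 0, 0, 0]}}

```text
time_s: 17.42
ee_pos: [556.6, 204.5, 88.9]
ee_rot: [-179.9, -0.3, 173.8]
force: [0.4, -0.0, 0.2]
gripper_width: 59.3
gripper_force: 0.0
```

Emit:
{"fn": "send_rows", "kwargs": {"grip": [0.3, 0.3, 0.3, 0.3, 0.3, 0.3, 0.3, 0.3], "xyz": [[0, 0, 0.03], [0, 0, 0.065], [0, 0, 0.1], [0, 0, 0.14], [-0.01, -0.02, 0.16], [-0.02, -0.06, 0.17], [-0.03, -0.1, 0.17], [-0.04, -0.13, 0.17]], "yaw": [0, 0, 0, 0, 0, 0, 0, 0]}}

```text
time_s: 18.08
ee_pos: [518.0, 73.1, 262.1]
ee_rot: [-180.0, 0.2, 173.9]
force: [-0.5, 0.1, -0.2]
gripper_width: 59.0
gripper_force: 0.0
```

Emit:
{"fn": "send_rows", "kwargs": {"grip": [0.3, 0.3, 0.3, 0.3, 0.3], "xyz": [[-0.02, -0.04, 0], [-0.04, -0.08, 0], [-0.06, -0.1, 0], [-0.06, -0.1, 0], [-0.06, -0.1, 0]], "yaw": [0, 0, 0, 0, 0]}}

```text
time_s: 18.5
ee_pos: [457.7, -25.7, 261.2]
ee_rot: [180.0, 0.1, 173.7]
force: [0.2, -0.5, 0.8]
gripper_width: 59.4
gripper_force: 0.0
```

Run:
```python
from h import *
s=env.state(); print(s['time_s'],s['ee_pos'],s['force'])
grab('top','top6'); grab('scene','sc6')
t=cv2.imread('pics/top6_raw.png'); w=cv2.imread('pics/sc6_raw.png')
c=np.zeros((600,800,3),np.uint8); c[:286]=cv2.resize(t[140:240,110:390],(800,286),interpolation=cv2.INTER_CUBIC)
c[286:,:]=cv2.resize(w[90:248,100:500],(800,314),interpolation=cv2.INTER_CUBIC)
cv2.imwrite('pics/m6.png',c)
```

```text
18.5 [457.68440541 -25.74592128 261.21494857] [ 0.17737295 -0.47653789  0.7903344 ]
```

View pics/m6.png

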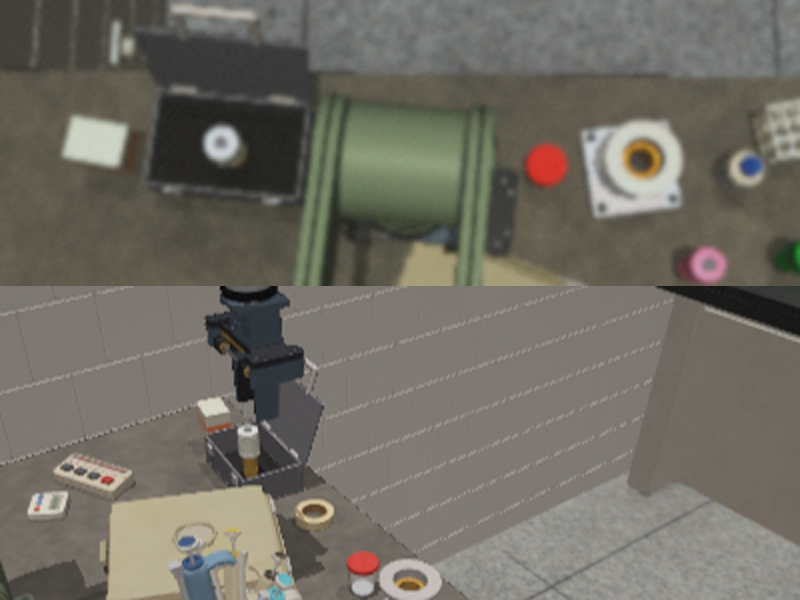

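The filter stands in the case at about (222,145), the lid is open, the sleeve is up, and the other things are where they were. I'm handing the job in.

```bash
python3 -c "
from workcell import env; print(env.job_done())"
```

```text
the job is handed in; nothing more can be done
None
```

The job is handed in at 18.5 s on the robot's clock: the last pictures show the lid open, the filter standing on the case floor, the sleeve back up and the other things where they were; no verdict came back.

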